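Turn a keyed tub lid onto its pin and press it home

ROBOT

A 6-joint arm with a two-finger parallel gripper is mounted at the origin on the work surface. World frame = base frame: x ahead of the robot, y to its left, z up, the work surface at z = 0. Lengths are in m, angles in rad, forces in N, time in s.
With the tool pointing down it reaches from about 0.3 to 0.875 m from the base axis. Payload 6.4 kg.
Tool frame: the origin (TCP) lies at the very end of the fingers, on their centre line; the grasp point (between the pads) lies ctrl.grip_point_offset behind it (ctrl.grip_point_offset is the distance from the TCP to the grasp point, in m); z points along the fingers, x is the direction in which the jaws open and shut, and the axes are right-handed (so a half turn about z gives the same grasp; the last joint's range is limited). The gripper opens to 85 mm and grips with 20 to 120 N. Pads are 22 mm wide; open, the fingers measure 114 mm over their backs; the gripper's body (76 mm by 85 mm) begins 54 mm behind the grasp point. The pads swing forward as they close: fully open they stand 13 mm farther back than shut.
Start: joints at [-1.351, 0.181, 1.607, -0, 1.354, -0.206], TCP at [0.238, -0.524, 0.231] pointing down, gripper open.
Joint ranges: [-2.99, 2.99], [-0.89, 2.07], [0.3, 2.58], [-1.14, 4.28], [0, 2.63], [-3.12, 3.12]. Speed limits (rad/s): [2.57, 2.57, 3.01, 3.14, 3.14, 3.14].

INTERFACE

Orientations are given as a unit quaternion [w, x, y, z].
In Python, from bench import get_obs, viewer, workorder, ctrl gives the robot as it stands. The module is installed in compiled form; this text tells all that it offers.
- The arm moves only by the tool move_arm, never from a script. Its argument "increments" is a list of rows, each an object of numbers: "tx", "ty", "tz": the shift along the tool's x, y, z in m; "turn": the turn about the tool's z in degrees. A call has 1 to 20 rows; each row is the pose to reach, as a shift and turn from the pose commanded when the call began, along the tool's axes at that moment; what a row does not reach only later rows make up. A row lasts 1/12 s, in which the tool goes at most 41.7 mm and 7.16 degrees, less where a joint would pass 70% of its speed; a pose out of reach is approached as far as the arm can. A call with a gripper value outside its range is refused whole. "gripper" is the opening, from 0 (shut) to 1 (fully open), set as the call begins (left out, the last holds). The fingers move at their own pace and stop on an object; the grip force is fixed at half the most. Time passes only in rows, so rows that repeat a pose let the fingers close. It gives the time, the measured TCP pose, the force and the opening at its end, in the units of the state.
- get_obs(): the state, without advancing time (a new reading comes with each control period).
- viewer.camera(name): name is "scene" or "top"; returns (picture, depth): 384x512x3 uint8, red, green, blue; 384x512 float32, m along the optical axis (not along the pixel's ray), 0 where there is no reading.
- viewer.get_calibration(name): a dict with "intrinsics" (3x3 intrinsics, pixels), "origin" and "attitude" of the camera in the world. Camera axes: x right, y up, looking along -z (the intrinsics and any distortion apply to the point x, -y, -z); pixel columns grow to the right and rows downward; lengths in m; the calibration is good to about 2 mm. A picture is of the moment at which its call begins. get_calibration takes no time and is no camera call.
- workorder.hand_in(): hands the job in, once; it reports no verdict.
The state is a dict: "time_s": time; "q": joint angles; "dq": joint speeds; "joint_efforts": joint torques, N m; "eef_pos": TCP position; "eef_rot": TCP orientation; "wrist_force": force on the tool from outside, world axes, zero at the start; "torque": the same for the moment, N m; "opening": opening from 0.0 (shut) to 1.0 (fully open).
Only numpy, scipy, OpenCV 4.12 (cv2) and the standard library are available. Lean on these libraries where they do the work, as an engineer would, in place of code of your own. Each camera call takes 0.05 s, during which the arm holds its last target.

TASK

The dark grey lid on the white tub is sitting high because its notch is not over the small steel pin on the tub's rim. With a fingertip against one side of the lid's rib, turn the lid until the notch meets the pin, then press the lid down until it is fully home on the rim, and move clear. Do not pinch the rib or lift the lid, and leave everything else where it is.

Things in the scene. Friction and masses are not known exactly. Their poses are not given: they have to be found in the camera images.
- tub: white round tub in its round aluminium nest (170 mm across), both fixed to the bench; origin at the centre of the nest's underside, z up. Its rim, 128 mm across, is 56 mm above the origin. Its x axis points from the centre to the locating pin. Nothing of it moves.
- pin_end (a point): outer end of the locating pin: a round dark steel pin 8 mm thick with round ends, lying level across the tub's rim along a radius, from 48 to 82 mm from the tub's axis, on a small white ear; its top is 8 mm above the rim. The 20 mm beyond the lid's edge can always be seen from above. This point is on the pin's axis, 78 mm from the tub's axis.
- lid_top (a point): centre of the flat upper face of the tub's dark grey lid: a round plate 124 mm across, 8 mm thick, captive on the tub's axis. It turns about that axis and slides along it. z is up; the x axis points from the centre to the middle of the notch, so the lid is right when this x points at the pin. At the start this face is 73 mm above the tub's origin, seated 65 mm. The face is flat and free for pressing except for the rib; outside 47 mm from the axis it is 1 mm lower.
- notch_mid (a point): middle of the notch in the lid's edge, level with the upper face, 56 mm from the axis. The notch is a wedge-shaped gap right through the plate, 16 degrees wide (13 mm wide at its inner end, 46 mm from the axis; 17 mm at the lid's edge).
- rib_mid (a point): centre of the finger rib, 36 mm from the axis, 8 mm above the lid's upper face. The rib stands on the lid along a radius, on the side opposite to the notch: 40 mm long (16 to 56 mm from the axis), 14 mm thick, 13 mm high at its two sides; a 6 mm wide ridge along its middle is 16 mm high. Pushing on one of its long sides with a fingertip turns the lid; about 1 N at its middle is enough, and it stays where it is left.
- rib_left: the rib's long side face that is pushed to turn the lid clockwise from above (the lid's +y side); origin on the lid's upper face, midway along the rib, 5 mm from its centre line. A fingertip pushes one side at a time: pressing this and rib_right together counts as pinching.
- rib_right: the opposite long side face, pushed to turn the lid anticlockwise from above (the lid's -y side)
- lid_turn (a joint): turn of the lid relative to the tub, rad, growing anticlockwise from above; 0 (or 2 pi) when the notch is exactly over the pin. Turns without end. The pin's round top guides the notch onto it when within about 0.08 rad.
- lid_drop (a joint): how far the lid has been pressed down, m: 0 at the start, riding just above the pin; 0.0082 fully home on the rim; negative if lifted. A seal makes it stiff: it takes about 3 to 6 N of push to slide and it stays where it is left. It cannot go below about 0.001 unless the notch is over the pin.
- tub_a: bystander: small closed white tub with black lid, 84 mm across, 34 high (mm); origin at the centre of its underside. To be left alone.
- tub_b: bystander: second small closed white tub, the same sizes as tub_a (mm); origin at the centre of its underside. To be left alone.
- tape: bystander: roll of brown tape lying flat, 100 mm across, 24 high (mm); origin at the centre of its underside. To be left alone.
- spare_lid: bystander: loose black lid lying flat, 88 mm across, 9 high, no notch, no rib (mm); origin at the centre of its underside. To be left alone.
- marker: bystander: marker pen lying down, 115 mm long, 14 thick (mm); origin at the centre of its underside. To be left alone.
- carton: bystander: small closed cardboard carton 60 x 100 x 55 high (mm); origin at the centre of its underside. To be left alone.
- bottle: bystander: white plastic bottle with black cap, 56 mm across, 130 high (mm); origin at the centre of its underside. To be left alone.
There are look-alikes about, which are no part of the job. What is shaped like the tub but green, red or yellow is not meant.

How it is judged:
By the outcome, as a careful person would: the job done as asked, in the order asked, and still so for the second after the job is handed in, with the robot touching nothing.
It also fails if it takes over 45 s, if anything falls off the work surface, if the arm or the gripper's body presses on something with over 40 N, if the wrist force passes 120 N, or if a joint passes its speed limit or range.

## Working session

There is one attempt and no reset: what is moved stays moved. The work goes in short steps, Python scripts to look and compute and a tool call to move; the robot and the scene stay as the last step left them, time stands still between calls to the robot, and variables do not carry over. Pictures are saved under pics/ and viewed, and the job is handed in when it is done.

Besides the shell and the picture viewer there is one more tool, called after "Call:" as name(argument=value, ...) on one line, values as JSON. move_arm: Moves the arm, as the interface text tells. Its arguments: {"type":"object","properties":{"increments":{"type":"array"},"gripper":{"type":"number"}},"required":["increments"]}

```bash
mkdir -p pics
cat > h.py <<'E'
import numpy as np,cv2
from bench import get_obs,viewer,workorder,ctrl
def cam(n,name):
    p,d=viewer.camera(n); np.savez(f'pics/{name}.npz',p=p,d=d); cv2.imwrite(f'pics/{name}.png',cv2.cvtColor(p,cv2.COLOR_RGB2BGR)); return p,d
E
python3 - <<'E'
from h import *
print(get_obs(),ctrl.grip_point_offset)
for n in('scene','top'):
    cam(n,n+'0'); print(viewer.get_calibration(n))
E
```

```text
{'time_s': 0.0, 'q': array([-1.35133897e+00,  1.81537382e-01,  1.60804244e+00,  9.97889719e-06,
        1.35380838e+00, -2.06301247e-01]), 'dq': array([ 0.00025694, -0.00148249, -0.00065394, -0.00025189, -0.00141982,
        0.00130146]), 'joint_efforts': array([ 1.38628133e-03, -4.44865322e+01, -3.51338160e+01, -2.29361394e-04,
        8.89305258e-03,  6.17565092e-06]), 'eef_pos': array([ 0.23737282, -0.52308904,  0.23036958]), 'eef_rot': array([-6.34100514e-04,  8.40538124e-01, -5.41751655e-01, -6.35563087e-04]), 'wrist_force': array([-0.72981076, -0.36747749,  0.73172172]), 'torque': array([ 0.07157659,  0.00335169, -0.00621814]), 'opening': 1.00624607457814} 0.0187
{'intrinsics': array([[393.18312968,   0.        , 263.42374551],
       [  0.        , 393.18312968, 195.22804424],
       [  0.        ,   0.        ,   1.        ]]), 'origin': array([0.94405909, 0.75386298, 0.75022754]), 'attitude': array([0.21394334, 0.10146403, 0.44077386, 0.86582429])}
{'intrinsics': array([[467.85153321,   0.        , 251.64538637],
       [  0.        , 467.85153321, 193.18040901],
       [  0.        ,   0.        ,   1.        ]]), 'origin': array([ 0.43563923, -0.06056039,  1.37465245]), 'attitude': array([ 0.71601699,  0.01995539, -0.02767489, -0.69724855])}
```

View pics/scene0.png

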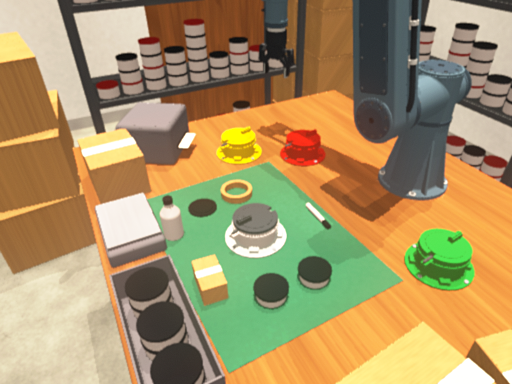

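View pics/top0.png

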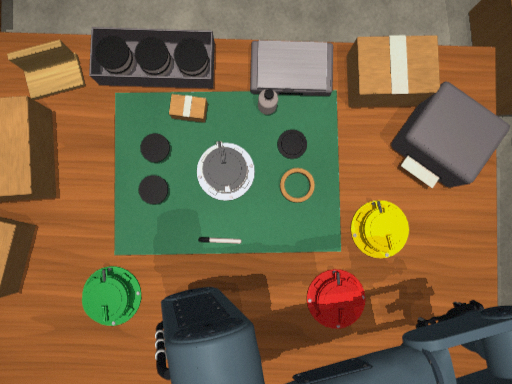

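The white tub is at about (226,171) in the top picture and (255,228) in the scene picture. I'll enlarge both.

Run:
```python
import cv2
a=cv2.imread('pics/top0.png')[134:209,188:263]; cv2.imwrite('pics/t0c.png',cv2.resize(a,(600,600),interpolation=cv2.INTER_CUBIC))
a=cv2.imread('pics/scene0.png')[190:265,215:295]; cv2.imwrite('pics/s0c.png',cv2.resize(a,(640,600),interpolation=cv2.INTER_CUBIC))
```

```text
(no output)
```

View pics/t0c.png

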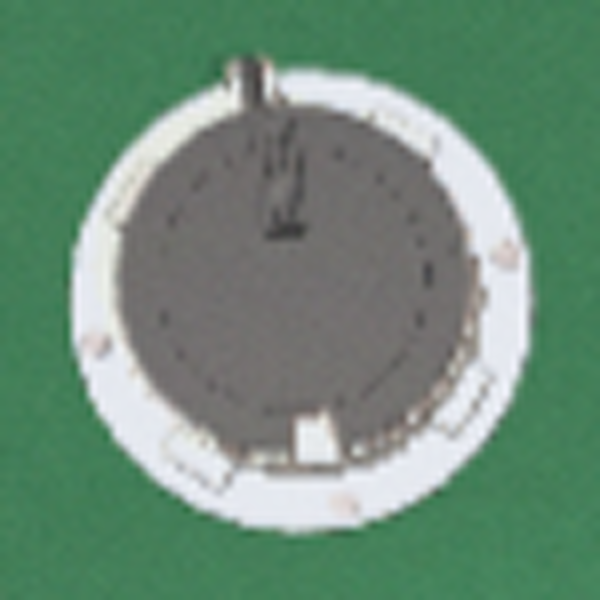

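View pics/s0c.png

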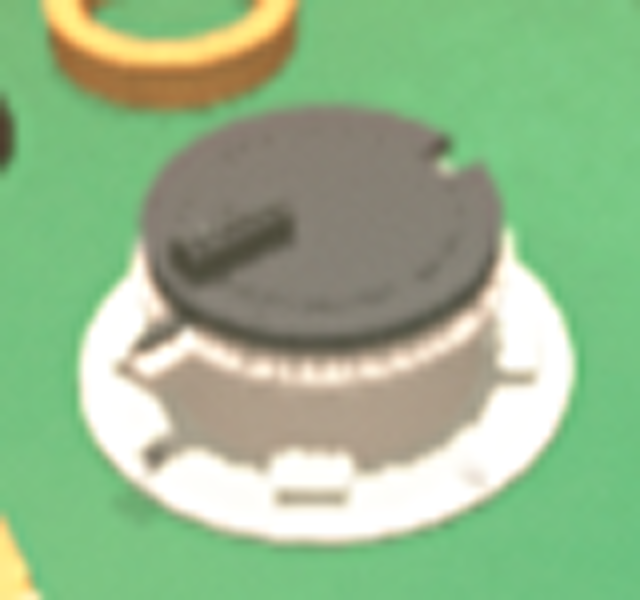

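```bash
cat >> h.py <<'E'
from scipy.spatial.transform import Rotation as R
def ray(n,u,v):
    c=viewer.get_calibration(n);K=c['intrinsics'];q=c['attitude']
    d=R.from_quat([q[1],q[2],q[3],q[0]]).apply([(u-K[0,2])/K[0,0],-(v-K[1,2])/K[1,1],-1]);return c['origin'],d
def atz(n,u,v,z):
    o,d=ray(n,u,v);return o+d*(z-o[2])/d[2]
def proj(n,P):
    c=viewer.get_calibration(n);K=c['intrinsics'];q=c['attitude']
    p=R.from_quat([q[1],q[2],q[3],q[0]]).inv().apply(np.array(P)-c['origin']);return K[0,0]*p[0]/-p[2]+K[0,2],K[1,1]*-p[1]/-p[2]+K[1,2]
E
python3 - <<'E'
from h import *
d=np.load('pics/top0.npz')['d']
def w(x,y,z): return atz('top',188+(x+.5)/8-.5,134+(y+.5)/8-.5,z)
# depth points
for u,v in((226,175),(221,170),(232,172),(205,205),(230,165)):
    o,r=ray('top',u,v);print('z',o+r*d[v,u])
c=(w(117,284,.072)+w(470,284,.072)+w(293,103,.072)+w(293,465,.072))/4
N=(w(72,300,.01)+w(530,300,.01)+w(300,68,.01)+w(300,530,.01))/4
print('c',c,'nest',N)
a=lambda p:np.degrees(np.arctan2(*(p-c)[[1,0]]))
for nm,p in dict(pin=w(250,78,.06),notch=w(318,440,.073),rib1=w(285,120,.087),rib2=w(285,232,.087)).items(): print(nm,p,np.linalg.norm((p-c)[:2]),a(p))
# scene estimates
def s(x,y,z): return atz('scene',215+(x+.5)/8-.5,190+(y+.5)/8-.5,z)
for nm,p in dict(pin=s(150,338,.06),notch=s(455,165,.073),rib1=s(195,262,.073),ribtop_out=s(185,245,.088),ribin=s(285,212,.088)).items(): print(nm,p,np.linalg.norm((p-c)[:2]),a(p))
E
```

```text
z [ 0.57181679 -0.00100944  0.0806123 ]
z [0.58544762 0.01331725 0.08016014]
z [ 0.58066054 -0.01741692  0.08051122]
z [0.48992416 0.06122996 0.00493689]
z [ 0.6001922  -0.01125559  0.07962535]
c [0.58938149 0.00485124 0.072     ] nest [0.59113171 0.00512875 0.01      ]
pin [0.66364614 0.0229859  0.06      ] 0.07644674117308403 13.722492078653119
notch [ 0.53472655 -0.00545004  0.073     ] 0.05561725452049337 -169.3262010453967
rib1 [0.64460807 0.00869178 0.087     ] 0.05535995843049084 3.9780328438580876
rib2 [0.60552254 0.00750927 0.087     ] 0.016358446407679215 9.351265306499931
pin [0.66361911 0.02026506 0.06      ] 0.07582090270400953 11.72956057065559
notch [0.53922097 0.00160011 0.073     ] 0.05026576968426328 -176.29159308680292
rib1 [0.64022593 0.00628299 0.073     ] 0.05086459850551002 1.6129939542694443
ribtop_out [0.64626304 0.01341203 0.088     ] 0.05752215197707422 8.558895137996135
ribin [0.60986889 0.01358265 0.088     ] 0.022270411269729295 23.082949674125835
```

```bash
cat > ov.py <<'E'
from h import *
import sys
def overlay(img,n,box,s,cx,cy,z0,pin,turn,drop,out):
    x0,y0,x1,y1=box
    a=cv2.resize(cv2.imread(img)[y0:y1,x0:x1],None,fx=s,fy=s,interpolation=cv2.INTER_CUBIC)
    def pl(pts,col,closed=True):
        q=np.array([proj(n,p) for p in pts]); q=(q-[x0,y0]+.5)*s-.5
        cv2.polylines(a,[np.round(q).astype(int)],closed,col,1,cv2.LINE_AA)
    t=np.linspace(0,2*np.pi,80)
    def P(r,th,z): return [cx+r*np.cos(th),cy+r*np.sin(th),z0+z]
    lt=.073-drop
    pl([P(.085,k,.006) for k in t],(255,0,0))
    pl([P(.062,k,lt-.001) for k in t],(0,0,255))
    pl([P(.064,k,.056) for k in t],(255,0,255))
    lx=pin+turn
    def L(x,y,z): return P(np.hypot(x,y),lx+np.arctan2(y,x),lt+z)
    h=np.radians(8)
    pl([P(.062,lx-h,lt),P(.046,lx-h,lt),P(.046,lx+h,lt),P(.062,lx+h,lt)],(0,255,255))
    pl([L(-.016,.007,0),L(-.056,.007,0),L(-.056,-.007,0),L(-.016,-.007,0)],(0,255,255))
    pl([L(-.016,.003,.016),L(-.056,.003,.016),L(-.056,-.003,.016),L(-.016,-.003,.016)],(0,255,0))
    pw=lambda r,w,z:[cx+r*np.cos(pin)-w*np.sin(pin),cy+r*np.sin(pin)+w*np.cos(pin),z0+z]
    pl([pw(.062,.004,.06),pw(.082,.004,.06),pw(.082,-.004,.06),pw(.062,-.004,.06)],(0,128,255))
    cv2.imwrite(out,a)
E
python3 - <<'E'
from ov import *
d=np.load('pics/top0.npz')['d']
for u,v in((140,210),(180,230),(270,190),(320,230),(215,110),(155,148)):
    o,r=ray('top',u,v);print((o+r*d[v,u]).round(4))
d=np.load('pics/scene0.npz')['d']
for u,v in((256,215),(265,222),(300,200),(220,250)):
    o,r=ray('scene',u,v);print((o+r*d[v,u]).round(4))
r=np.radians
overlay('pics/top0.png','top',(188,134,263,209),8,.5905,.005,0,r(13.5),r(176.5),0,'pics/o1.png')
overlay('pics/scene0.png','scene',(215,190,295,265),8,.5905,.005,0,r(13.5),r(176.5),0,'pics/o2.png')
E
```

```text
[0.4703 0.2506 0.0032]
[0.4151 0.1315 0.0057]
[ 0.5387 -0.1277  0.0093]
[ 0.4258 -0.2769  0.0053]
[0.7727 0.0409 0.0047]
[0.6488 0.2074 0.0373]
[0.5875 0.0026 0.0752]
[0.5789 0.0391 0.0739]
[ 0.3923 -0.0807  0.0014]
[0.7018 0.009  0.0016]
```

View pics/o1.png

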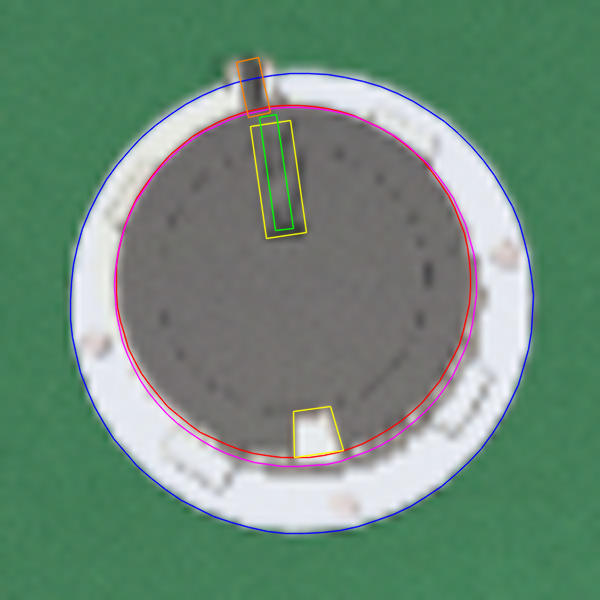

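View pics/o2.png

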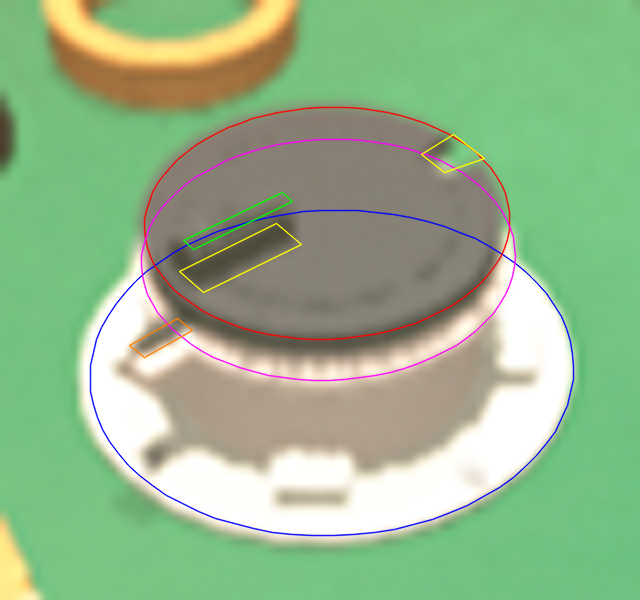

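Run:
```python
from ov import *
r=np.radians
for k,t in enumerate((173,170)):
    overlay('pics/top0.png','top',(188,134,263,209),8,.59,.005,0,r(13.5),r(t),0,f'pics/o1_{k}.png')
    overlay('pics/scene0.png','scene',(215,190,295,265),8,.59,.005,0,r(13.5),r(t),0,f'pics/o2_{k}.png')
    a=cv2.imread(f'pics/o1_{k}.png')[:,50:550];b=cv2.imread(f'pics/o2_{k}.png')[:,100:540]
    cv2.imwrite(f'pics/oc{k}.png',cv2.resize(np.hstack([a,b]),None,fx=.84,fy=.84))
```

```text
(no output)
```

View pics/oc0.png

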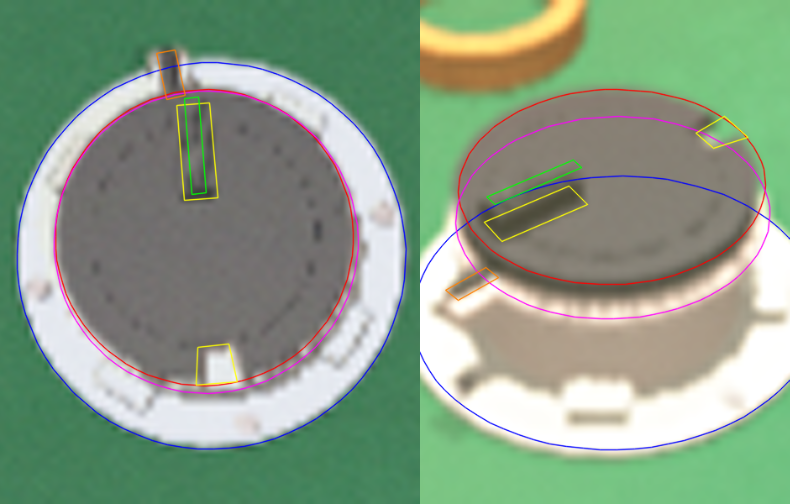

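View pics/oc1.png

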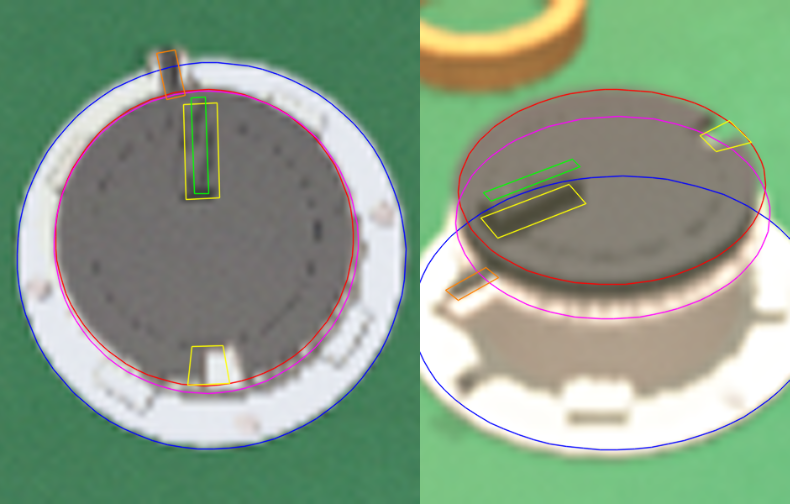

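```bash
cat >> h.py <<'E'
def axes():
    o=get_obs();q=o['eef_rot'];r=R.from_quat([q[1],q[2],q[3],q[0]]).as_matrix();return o,r
def delta(target,heading=None):
    o,r=axes();d=r.T@(np.array(target)-o['eef_pos']);h=np.degrees(np.arctan2(r[1,0],r[0,0]))
    print('pos',o['eef_pos'].round(4),'head',h.round(2),'F',o['wrist_force'].round(1),'t',round(o['time_s'],2))
    print('t mm',(d*1000).round(1),'turn',None if heading is None else round((h-heading+180)%360-180,1))
E
python3 - <<'E'
from h import *
th=np.radians(8.5);c=np.array([.59,.005])
p=c+.036*np.array([np.cos(th),np.sin(th)])+.026*np.array([-np.sin(th),np.cos(th)])
print(p);delta([*p,.2],8.5)
E
```

```text
[0.62176153 0.03603555]
pos [ 0.2374 -0.5231  0.2305] head -65.6 F [ 0.1  0.  -0.9] t 0.1
t mm [-350.4 -581.    31.2] turn -74.1
```

Call:
move_arm(increments=[{"tx":-0.02,"ty":-0.034,"tz":0,"turn":-4},{"tx":-0.04,"ty":-0.068,"tz":0,"turn":-9},{"tx":-0.06,"ty":-0.101,"tz":0,"turn":-14},{"tx":-0.08,"ty":-0.134,"tz":0,"turn":-19},{"tx":-0.1,"ty":-0.167,"tz":0,"turn":-24},{"tx":-0.12,"ty":-0.2,"tz":0.005,"turn":-29},{"tx":-0.14,"ty":-0.233,"tz":0.005,"turn":-34},{"tx":-0.16,"ty":-0.266,"tz":0.01,"turn":-39},{"tx":-0.18,"ty":-0.299,"tz":0.01,"turn":-44},{"tx":-0.2,"ty":-0.332,"tz":0.015,"turn":-49},{"tx":-0.22,"ty":-0.365,"tz":0.015,"turn":-54},{"tx":-0.24,"ty":-0.398,"tz":0.02,"turn":-59},{"tx":-0.26,"ty":-0.431,"tz":0.02,"turn":-64},{"tx":-0.28,"ty":-0.464,"tz":0.025,"turn":-69},{"tx":-0.3,"ty":-0.497,"tz":0.025,"turn":-74},{"tx":-0.32,"ty":-0.53,"tz":0.03,"turn":-74},{"tx":-0.34,"ty":-0.563,"tz":0.031,"turn":-74},{"tx":-0.35,"ty":-0.581,"tz":0.031,"turn":-74},{"tx":-0.35,"ty":-0.581,"tz":0.031,"turn":-74}], gripper=0)

```text
time_s: 1.68
eef_pos: [0.6233, 0.039, 0.1994]
eef_rot: [-0.001, 0.997, 0.075, -0.0]
wrist_force: [-1.0, -0.4, 0.3]
opening: 0.002
```

Run:
```python
from h import *
delta([.622,.036,.079],8.5); print(get_obs()['q'].round(3)); cam('scene','s1')
a=cv2.imread('pics/s1.png')[130:280,190:340]; cv2.imwrite('pics/s1c.png',cv2.resize(a,(600,600)))
```

```text
pos [0.6233 0.039  0.1994] head 8.64 F [-1.  -0.4  0.3] t 1.68
t mm [ -1.7   3.  120.4] turn 0.1
[-1.280e-01  3.170e-01  1.507e+00  1.000e-03  1.318e+00 -2.790e-01]
```

View pics/s1c.png

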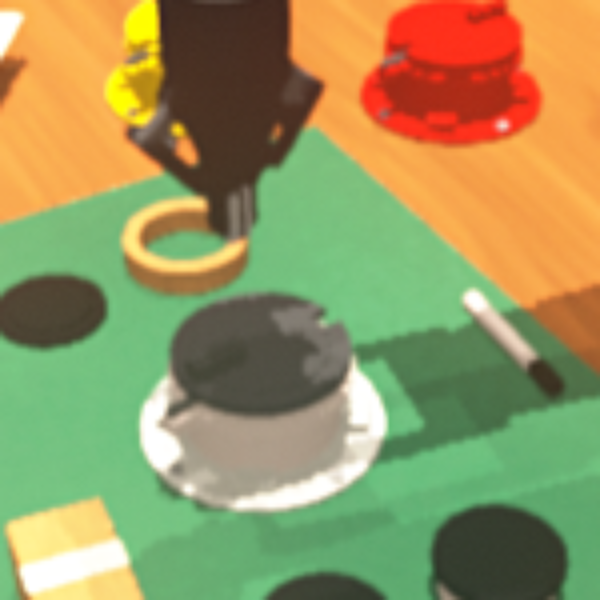

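The shut fingers point down above the lid, which has not changed. I'll descend beside the rib.

Call:
move_arm(increments=[{"tz":0.025},{"tz":0.05},{"tz":0.075},{"tz":0.095},{"tz":0.11},{"tz":0.117},{"tz":0.1205},{"tz":0.1205},{"tz":0.1205}])

```text
validation failed for argument at $.in...
```

Run:
```python
from h import *
delta([.622,.036,.079],8.5)
# arc rows: target for finger centre with gap g from rib centreline
o,r=axes();c=np.array([.59,.005]);h0=np.degrees(np.arctan2(r[1,0],r[0,0]))
for th in list(range(9,-170,-5))+[-166.5]:
    t=np.radians(th);p=c+.036*np.array([np.cos(t),np.sin(t)])+.018*np.array([-np.sin(t),np.cos(t)])
    d=r.T@(np.array([*p,o['eef_pos'][2]])-o['eef_pos']);print(th,(d*1000).round(1)[:2],'turn',round(h0-th,1))
```

```text
pos [0.6223 0.0371 0.1993] head 8.59 F [-0.6 -0.3 -0. ] t 1.73
t mm [ -0.3   1.1 120.3] turn 0.1
9 [-0.8  8.6] turn -0.4
4 [ 0.6 11.8] turn 4.6
-1 [ 1.8 15.1] turn 9.6
-6 [ 2.7 18.5] turn 14.6
-11 [ 3.3 22. ] turn 19.6
-16 [ 3.5 25.5] turn 24.6
-21 [ 3.5 29. ] turn 29.6
-26 [ 3.2 32.5] turn 34.6
-31 [ 2.5 36. ] turn 39.6
-36 [ 1.6 39.3] turn 44.6
-41 [ 0.3 42.6] turn 49.6
-46 [-1.2 45.8] turn 54.6
-51 [-3.  48.8] turn 59.6
-56 [-5.  51.7] turn 64.6
-61 [-7.3 54.3] turn 69.6
-66 [-9.8 56.8] turn 74.6
-71 [-12.5  59. ] turn 79.6
-76 [-15.4  61. ] turn 84.6
-81 [-18.4  62.8] turn 89.6
-86 [-21.6  64.2] turn 94.6
-91 [-24.9  65.4] turn 99.6
-96 [-28.3  66.3] turn 104.6
-101 [-31.8  66.8] turn 109.6
-106 [-35.3  67.1] turn 114.6
-111 [-38.8  67.1] turn 119.6
-116 [-42.3  66.7] turn 124.6
-121 [-45.8  66.1] turn 129.6
-126 [-49.2  65.2] turn 134.6
-131 [-52.4  63.9] turn 139.6
-136 [-55.6  62.4] turn 144.6
-141 [-58.6  60.6] turn 149.6
-146 [-61.5  58.6] turn 154.6
-151 [-64.2  56.3] turn 159.6
-156 [-66.6  53.8] turn 164.6
-161 [-68.9  51.1] turn 169.6
-166 [-70.8  48.2] turn 174.6
-166.5 [-71.   47.9] turn 175.1
```

The call was refused, so every key is probably required in each row.

Call:
move_arm(increments=[{"tx":0,"ty":0,"tz":0.025,"turn":0},{"tx":0,"ty":0,"tz":0.05,"turn":0},{"tx":0,"ty":0,"tz":0.075,"turn":0},{"tx":0,"ty":0,"tz":0.095,"turn":0},{"tx":0,"ty":0,"tz":0.11,"turn":0},{"tx":0,"ty":0,"tz":0.117,"turn":0},{"tx":0,"ty":0,"tz":0.12,"turn":0},{"tx":0,"ty":0,"tz":0.12,"turn":0},{"tx":0,"ty":0,"tz":0.12,"turn":0}])

```text
time_s: 2.48
eef_pos: [0.6227, 0.0345, 0.0814]
eef_rot: [0.0, 0.997, 0.073, 0.001]
wrist_force: [-0.3, -0.5, -0.1]
opening: -0.002
```

Run:
```python
from h import *
delta([.622,.036,.079],8.5)
cam('scene','s2');cam('top','t2')
a=cv2.imread('pics/s2.png')[150:270,200:320]; a=cv2.resize(a,(600,600));cv2.imwrite('pics/s2c.png',a)
```

```text
pos [0.6227 0.0345 0.0814] head 8.37 F [-0.3 -0.5 -0.1] t 2.48
t mm [-0.4 -1.6  2.4] turn -0.1
```

View pics/s2c.png

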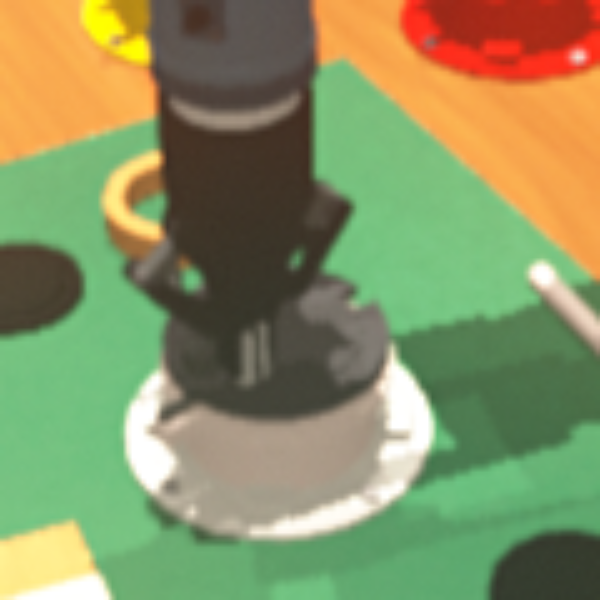

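```bash
cat > arc.py <<'E'
from h import *
def arc(ths,z,g=.018,c=(.59,.005)):
    o,r=axes();h0=np.degrees(np.arctan2(r[1,0],r[0,0]))
    for th in ths:
        t=np.radians(th);p=np.array(c)+.036*np.array([np.cos(t),np.sin(t)])+g*np.array([-np.sin(t),np.cos(t)])
        d=r.T@(np.array([*p,z])-o['eef_pos']);print(th,(d*1000).round(0).astype(int),'turn',round((h0-th+90)%360-90))
E
python3 -c "
from arc import *
arc(np.arange(8,-85,-5),.0795)"
```

```text
8 [-1  7  2] turn 0
3 [ 1 10  2] turn 5
-2 [ 2 13  2] turn 10
-7 [ 2 17  2] turn 15
-12 [ 3 20  2] turn 20
-17 [ 3 24  2] turn 25
-22 [ 3 27  2] turn 30
-27 [ 3 31  2] turn 35
-32 [ 2 34  2] turn 40
-37 [ 1 38  2] turn 45
-42 [ 0 41  2] turn 50
-47 [-2 44  2] turn 55
-52 [-4 47  2] turn 60
-57 [-6 50  2] turn 65
-62 [-8 52  2] turn 70
-67 [-10  55   2] turn 75
-72 [-13  57   2] turn 80
-77 [-16  59   2] turn 85
-82 [-19  61   2] turn 90
```

Call:
move_arm(increments=[{"tx":0,"ty":0.004,"tz":0.001,"turn":0},{"tx":-0.001,"ty":0.007,"tz":0.002,"turn":0},{"tx":0.001,"ty":0.01,"tz":0.002,"turn":5},{"tx":0.002,"ty":0.013,"tz":0.002,"turn":10},{"tx":0.002,"ty":0.017,"tz":0.002,"turn":15},{"tx":0.003,"ty":0.02,"tz":0.002,"turn":20},{"tx":0.003,"ty":0.024,"tz":0.002,"turn":25},{"tx":0.003,"ty":0.027,"tz":0.002,"turn":30},{"tx":0.003,"ty":0.031,"tz":0.002,"turn":35},{"tx":0.002,"ty":0.034,"tz":0.002,"turn":40},{"tx":0.001,"ty":0.038,"tz":0.002,"turn":45},{"tx":0,"ty":0.041,"tz":0.002,"turn":50},{"tx":-0.002,"ty":0.044,"tz":0.002,"turn":55},{"tx":-0.004,"ty":0.047,"tz":0.002,"turn":60},{"tx":-0.006,"ty":0.05,"tz":0.002,"turn":65},{"tx":-0.008,"ty":0.052,"tz":0.002,"turn":70},{"tx":-0.01,"ty":0.055,"tz":0.002,"turn":75},{"tx":-0.013,"ty":0.057,"tz":0.002,"turn":80},{"tx":-0.016,"ty":0.059,"tz":0.002,"turn":85},{"tx":-0.019,"ty":0.061,"tz":0.002,"turn":90}])

```text
time_s: 4.25
eef_pos: [0.6126, -0.0282, 0.0787]
eef_rot: [-0.001, 0.756, -0.655, 0.0]
wrist_force: [1.7, 0.9, -0.0]
opening: -0.001
```

Run:
```python
from arc import *
print(get_obs()['q'].round(2))
delta([.59,.005,.0795],-82)
cam('scene','s3');cam('top','t3')
a=cv2.imread('pics/s3.png')[170:270,200:310]; a=cv2.resize(a,(440,400))
b=cv2.imread('pics/t3.png')[124:214,178:268]; b=cv2.resize(b,(360,400))
cv2.imwrite('pics/c3.png',np.hstack([b,a]))
arc(np.arange(-86,-160,-4),.0795)
```

```text
[-0.24  0.43  1.62  0.    1.09  1.19]
pos [ 0.6126 -0.0282  0.0787] head -81.86 F [ 1.7  0.9 -0. ] t 4.25
t mm [-36.1  17.7  -0.8] turn 0.1
-86 [ 1  2 -1] turn 4
-90 [ 2  5 -1] turn 8
-94 [ 3  7 -1] turn 12
-98 [ 3 10 -1] turn 16
-102 [ 4 13 -1] turn 20
-106 [ 4 16 -1] turn 24
-110 [ 4 18 -1] turn 28
-114 [ 4 21 -1] turn 32
-118 [ 3 24 -1] turn 36
-122 [ 3 27 -1] turn 40
-126 [ 2 29 -1] turn 44
-130 [ 1 32 -1] turn 48
-134 [ 0 35 -1] turn 52
-138 [-1 37 -1] turn 56
-142 [-3 40 -1] turn 60
-146 [-5 42 -1] turn 64
-150 [-6 44 -1] turn 68
-154 [-8 46 -1] turn 72
-158 [-10  48  -1] turn 76
```

View pics/c3.png

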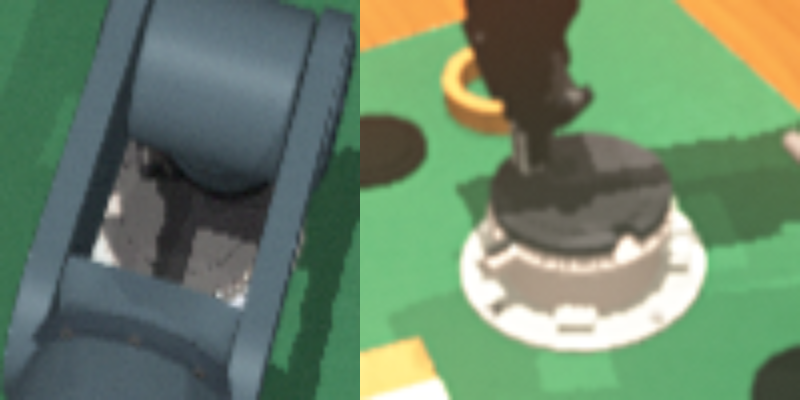

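The lid is turning as planned: its notch is now at the front right in the scene picture, and the push is about 2 N. Continuing.

Call:
move_arm(increments=[{"tx":0.001,"ty":0.002,"tz":-0.001,"turn":4},{"tx":0.002,"ty":0.005,"tz":-0.001,"turn":8},{"tx":0.003,"ty":0.007,"tz":-0.001,"turn":12},{"tx":0.003,"ty":0.01,"tz":-0.001,"turn":16},{"tx":0.004,"ty":0.013,"tz":-0.001,"turn":20},{"tx":0.004,"ty":0.016,"tz":-0.001,"turn":24},{"tx":0.004,"ty":0.018,"tz":-0.001,"turn":28},{"tx":0.004,"ty":0.021,"tz":-0.001,"turn":32},{"tx":0.003,"ty":0.024,"tz":-0.001,"turn":36},{"tx":0.003,"ty":0.027,"tz":-0.001,"turn":40},{"tx":0.002,"ty":0.029,"tz":-0.001,"turn":44},{"tx":0.001,"ty":0.032,"tz":-0.001,"turn":48},{"tx":0,"ty":0.035,"tz":-0.001,"turn":52},{"tx":-0.001,"ty":0.037,"tz":-0.001,"turn":56},{"tx":-0.003,"ty":0.04,"tz":-0.001,"turn":60},{"tx":-0.005,"ty":0.042,"tz":-0.001,"turn":64},{"tx":-0.006,"ty":0.044,"tz":-0.001,"turn":68},{"tx":-0.008,"ty":0.046,"tz":-0.001,"turn":72},{"tx":-0.01,"ty":0.048,"tz":-0.001,"turn":76},{"tx":-0.01,"ty":0.048,"tz":-0.001,"turn":76}])

```text
time_s: 6.02
eef_pos: [0.5634, -0.0253, 0.0796]
eef_rot: [0.0, -0.194, 0.981, -0.0]
wrist_force: [0.3, 0.3, -0.4]
opening: 0.001
```

Run:
```python
from arc import *
from ov import overlay
print(get_obs()['q'].round(2))
delta([.59,.005,.0795],-158)
arc([-158,-160,-162,-164,-166],.0795)
cam('scene','s4');cam('top','t4')
r=np.radians
overlay('pics/s4.png','scene',(215,190,295,265),8,.59,.005,0,r(13.5),r(8.5),0,'pics/o4.png')
b=cv2.imread('pics/s4.png')[190:265,215:295]; b=cv2.resize(b,(640,600),interpolation=2)
cv2.imwrite('pics/o4.png',cv2.resize(np.hstack([b,cv2.imread('pics/o4.png')]),(800,375)))
b=cv2.imread('pics/t4.png')[124:214,178:268];cv2.imwrite('pics/t4c.png',cv2.resize(b,(450,450)))
```

```text
[-0.26  0.34  1.75 -0.    1.05  2.5 ]
pos [ 0.5634 -0.0253  0.0796] head -157.58 F [ 0.3  0.3 -0.4] t 6.02
t mm [-36.1  17.8   0.1] turn 0.4
-158 [0 0 0] turn 0
-160 [1 1 0] turn 2
-162 [1 3 0] turn 4
-164 [2 4 0] turn 6
-166 [2 5 0] turn 8
```

View pics/o4.png

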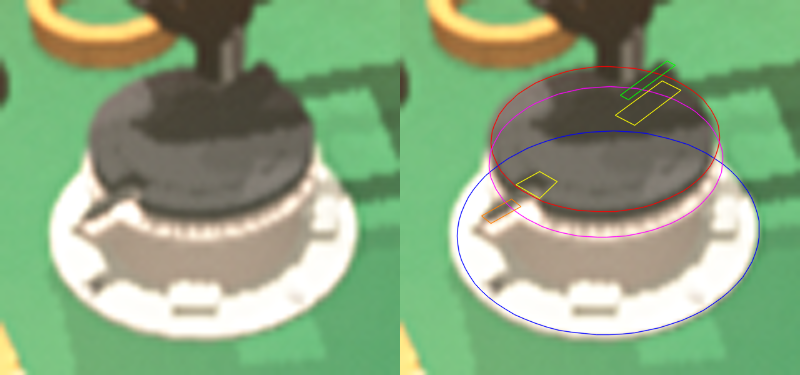

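View pics/t4c.png

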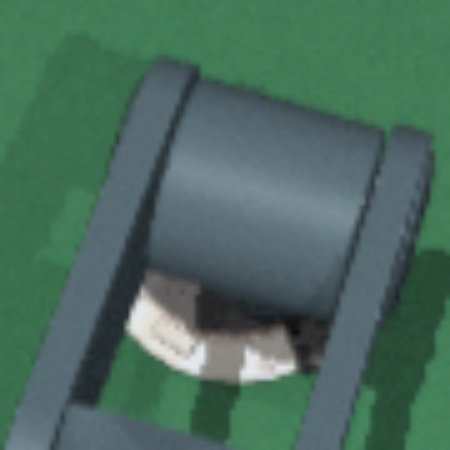

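Run:
```python
from h import *
from ov import overlay
r=np.radians
b=cv2.imread('pics/s4.png')[212:252,222:262]; b=cv2.resize(b,None,fx=10,fy=10,interpolation=2)
L=[b]
for k,t in enumerate((8.5,2)):
    overlay('pics/s4.png','scene',(222,212,262,252),10,.59,.005,0,r(13.5),r(t),0,f'pics/x{k}.png');L.append(cv2.imread(f'pics/x{k}.png'))
cv2.imwrite('pics/o5.png',cv2.resize(np.hstack(L),(798,266)))
cv2.imwrite('pics/o5b.png',cv2.resize(b,(600,600),interpolation=2))
```

```text
(no output)
```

View pics/o5.png

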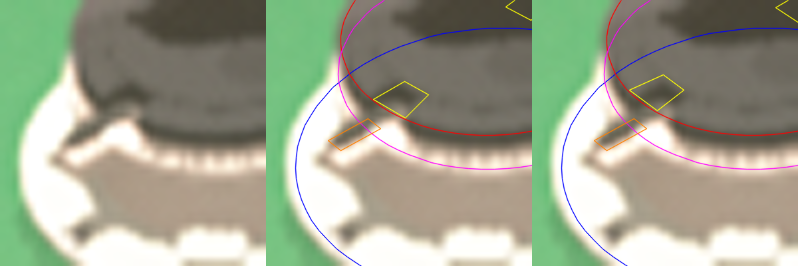

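View pics/o5b.png

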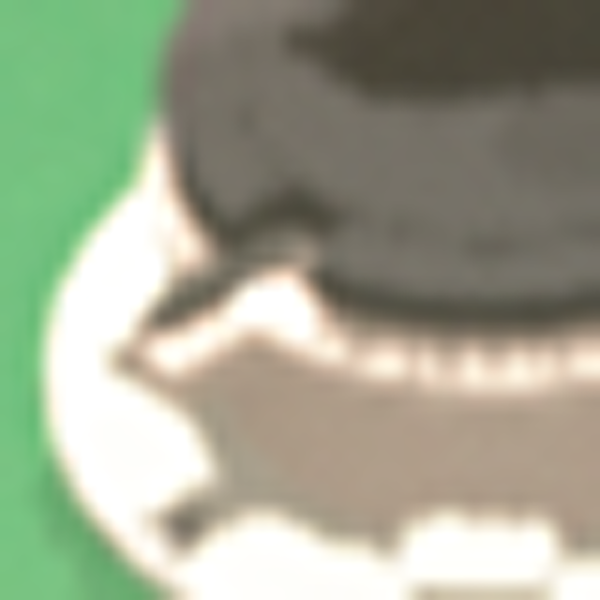

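The pin already enters the notch on its left side, with the notch about 7–8° too far anticlockwise. I'll push about 7° more.

Call:
move_arm(increments=[{"tx":0.001,"ty":0.001,"tz":0,"turn":2},{"tx":0.001,"ty":0.003,"tz":0,"turn":4},{"tx":0.002,"ty":0.004,"tz":0,"turn":6},{"tx":0.002,"ty":0.005,"tz":0,"turn":7},{"tx":0.002,"ty":0.005,"tz":0,"turn":7},{"tx":0.002,"ty":0.005,"tz":0,"turn":7}])

```text
time_s: 6.62
eef_pos: [0.5595, -0.0215, 0.0793]
eef_rot: [-0.0, -0.135, 0.991, -0.0]
wrist_force: [-0.8, -1.0, 0.2]
opening: -0.003
```

Run:
```python
from arc import *
from ov import overlay
r=np.radians
delta([.59,.005,.0795],-166)
cam('scene','s5')
b=cv2.imread('pics/s5.png')[212:252,222:262]; b=cv2.resize(b,None,fx=10,fy=10,interpolation=2)
overlay('pics/s5.png','scene',(222,212,262,252),10,.59,.005,0,r(13.5),0,0,f'pics/x.png')
cv2.imwrite('pics/o6.png',np.hstack([b,cv2.imread('pics/x.png')]))
```

```text
pos [ 0.5595 -0.0215  0.0793] head -164.48 F [-0.8 -1.   0.2] t 6.62
t mm [-36.5  17.3  -0.2] turn 1.5
```

View pics/o6.png

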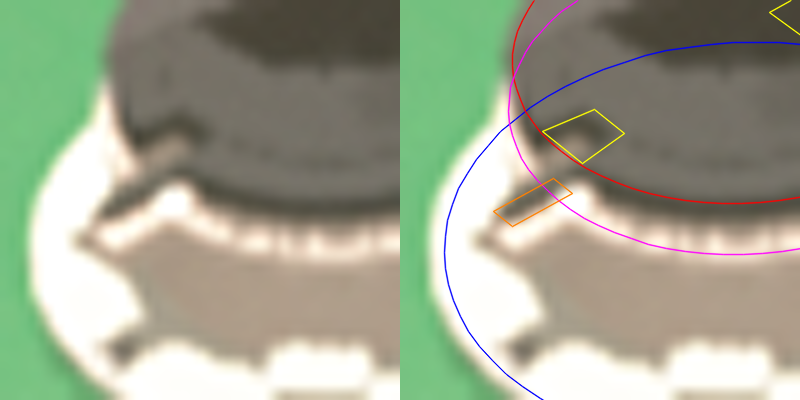

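Call:
move_arm(increments=[{"tx":0,"ty":-0.005,"tz":0,"turn":0},{"tx":0,"ty":-0.01,"tz":0,"turn":0},{"tx":0,"ty":-0.01,"tz":-0.02,"turn":0},{"tx":0,"ty":-0.01,"tz":-0.05,"turn":0},{"tx":0,"ty":-0.01,"tz":-0.08,"turn":0},{"tx":0.02,"ty":-0.03,"tz":-0.1,"turn":0},{"tx":0.04,"ty":-0.055,"tz":-0.1,"turn":0},{"tx":0.06,"ty":-0.08,"tz":-0.1,"turn":0},{"tx":0.08,"ty":-0.105,"tz":-0.1,"turn":0},{"tx":0.1,"ty":-0.13,"tz":-0.1,"turn":0},{"tx":0.12,"ty":-0.155,"tz":-0.1,"turn":0},{"tx":0.14,"ty":-0.18,"tz":-0.1,"turn":0},{"tx":0.16,"ty":-0.2,"tz":-0.1,"turn":0},{"tx":0.18,"ty":-0.21,"tz":-0.1,"turn":0}])

```text
time_s: 7.83
eef_pos: [0.4411, -0.2746, 0.1795]
eef_rot: [0.0, -0.133, 0.991, -0.001]
wrist_force: [0.9, -0.7, 0.4]
opening: -0.001
```

Run:
```python
from arc import *
from ov import overlay
r=np.radians
cam('top','t6')
overlay('pics/t6.png','top',(188,134,263,209),8,.59,.005,0,r(13.5),0,0,'pics/o7.png')
b=cv2.resize(cv2.imread('pics/t6.png')[134:209,188:263],(600,600),interpolation=2)
cv2.imwrite('pics/o7.png',cv2.resize(np.hstack([b[:,50:550],cv2.imread('pics/o7.png')[:,50:550]]),(800,480)))
```

```text
(no output)
```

View pics/o7.png

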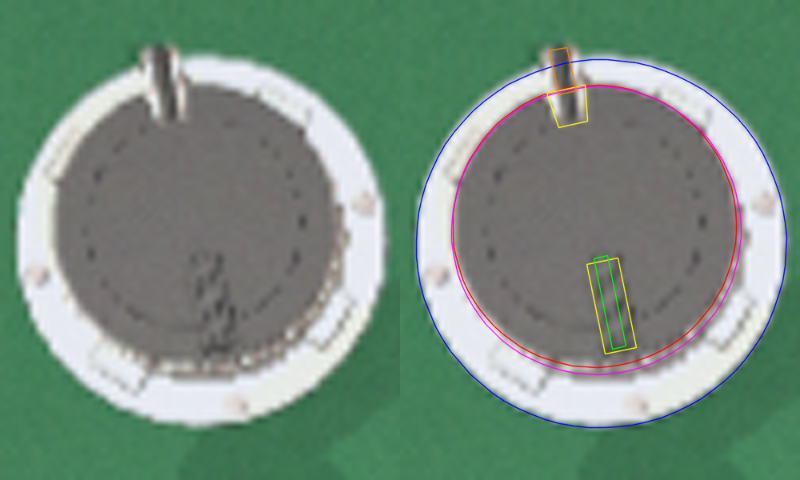

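Run:
```python
from h import *
b=cv2.imread('pics/t6.png')[138:158,204:228];cv2.imwrite('pics/z.png',cv2.resize(b,(720,600),interpolation=2))
delta([.59-.01*np.cos(np.radians(193.5)),.005-.01*np.sin(np.radians(193.5)),.12],-166)
```

```text
pos [ 0.4386 -0.2759  0.1792] head -164.73 F [-0.1 -1.3 -1.3] t 7.88
t mm [-230.2  230.9   58.5] turn 1.3
```

View pics/z.png

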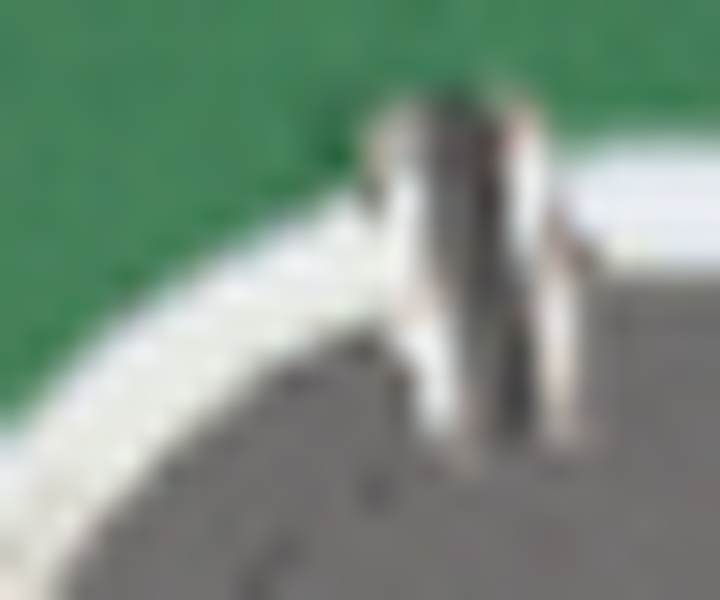

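The pin is centred in the notch, with even white gaps either side at x≈425 and x≈560. Next I'll go over the lid to press it, 10 mm to the pin side of the axis.

Call:
move_arm(increments=[{"tx":-0.02,"ty":0.02,"tz":0,"turn":0},{"tx":-0.045,"ty":0.045,"tz":0,"turn":0},{"tx":-0.07,"ty":0.07,"tz":0,"turn":0},{"tx":-0.095,"ty":0.095,"tz":0,"turn":0},{"tx":-0.12,"ty":0.12,"tz":0,"turn":0},{"tx":-0.145,"ty":0.145,"tz":0,"turn":0},{"tx":-0.17,"ty":0.17,"tz":0,"turn":0},{"tx":-0.195,"ty":0.195,"tz":0,"turn":0},{"tx":-0.215,"ty":0.215,"tz":0,"turn":0},{"tx":-0.226,"ty":0.226,"tz":0.01,"turn":0},{"tx":-0.23,"ty":0.231,"tz":0.025,"turn":0},{"tx":-0.23,"ty":0.231,"tz":0.045,"turn":0},{"tx":-0.23,"ty":0.231,"tz":0.058,"turn":0},{"tx":-0.23,"ty":0.231,"tz":0.058,"turn":0},{"tx":-0.23,"ty":0.231,"tz":0.058,"turn":0}])

```text
time_s: 9.13
eef_pos: [0.6014, 0.012, 0.1205]
eef_rot: [-0.001, -0.134, 0.991, 0.0]
wrist_force: [0.1, -0.2, 0.7]
opening: 0.001
```

```bash
python3 -c "
from h import *
delta([.5997,.0073,.074],-166)"
```

```text
pos [0.6014 0.012  0.1205] head -164.62 F [ 0.1 -0.2  0.7] t 9.13
t mm [ 2.8 -4.1 46.5] turn 1.4
```

Call:
move_arm(increments=[{"tx":0.002,"ty":-0.003,"tz":0.015,"turn":0},{"tx":0.002,"ty":-0.003,"tz":0.03,"turn":0},{"tx":0.002,"ty":-0.003,"tz":0.04,"turn":0},{"tx":0.002,"ty":-0.003,"tz":0.044,"turn":0},{"tx":0.002,"ty":-0.003,"tz":0.046,"turn":0},{"tx":0.002,"ty":-0.003,"tz":0.048,"turn":0},{"tx":0.002,"ty":-0.003,"tz":0.05,"turn":0},{"tx":0.002,"ty":-0.003,"tz":0.05,"turn":0},{"tx":0.002,"ty":-0.003,"tz":0.05,"turn":0}])

```text
time_s: 9.88
eef_pos: [0.6015, 0.0086, 0.0719]
eef_rot: [0.001, -0.134, 0.991, -0.0]
wrist_force: [-0.8, -1.4, 3.9]
opening: 0.001
```

Contact at 3.9 N. Pressing on slowly.

Call:
move_arm(increments=[{"tx":0,"ty":0,"tz":0.001,"turn":0},{"tx":0,"ty":0,"tz":0.002,"turn":0},{"tx":0,"ty":0,"tz":0.003,"turn":0},{"tx":0,"ty":0,"tz":0.004,"turn":0},{"tx":0,"ty":0,"tz":0.005,"turn":0},{"tx":0,"ty":0,"tz":0.005,"turn":0}])

```text
time_s: 10.38
eef_pos: [0.6016, 0.0086, 0.0677]
eef_rot: [0.001, -0.134, 0.991, -0.0]
wrist_force: [-4.3, -0.3, 12.2]
opening: -0.001
```

Call:
move_arm(increments=[{"tx":0,"ty":0,"tz":0.001,"turn":0},{"tx":0,"ty":0,"tz":0.002,"turn":0},{"tx":0,"ty":0,"tz":0.003,"turn":0},{"tx":0,"ty":0,"tz":0.003,"turn":0},{"tx":0,"ty":0,"tz":0.003,"turn":0}])

```text
time_s: 10.8
eef_pos: [0.6019, 0.0086, 0.0674]
eef_rot: [0.001, -0.134, 0.991, -0.0]
wrist_force: [-13.7, 0.1, 31.4]
opening: 0.0
```

The force jumped to 31 N at z=0.0674. That is either home or jammed, so I'll ease off and look.

Call:
move_arm(increments=[{"tx":0,"ty":0,"tz":-0.004,"turn":0},{"tx":0,"ty":0,"tz":-0.008,"turn":0},{"tx":0,"ty":0,"tz":-0.02,"turn":0},{"tx":0,"ty":0,"tz":-0.04,"turn":0},{"tx":0,"ty":0,"tz":-0.06,"turn":0},{"tx":0,"ty":0,"tz":-0.08,"turn":0}])

```text
time_s: 11.3
eef_pos: [0.6007, 0.009, 0.1439]
eef_rot: [-0.0, -0.134, 0.991, 0.0]
wrist_force: [0.9, -0.2, -0.3]
opening: -0.0
```

Run:
```python
from arc import *
from ov import overlay
r=np.radians
delta([.5997,.0073,.074],-166)
cam('scene','s8')
L=[]
for f in ('s0','s8'):
    f={'s0':'scene0'}.get(f,f)
    L.append(cv2.resize(cv2.imread(f'pics/{f}.png')[205:265,220:290],(400,343),interpolation=2))
cv2.imwrite('pics/o9.png',np.hstack(L))
for f in('scene0','s8'):
    d=np.load(f'pics/{f}.npz')['d']
    for u,v in((262,226),(245,222),(256,215),(265,222)):
        o,rr=ray('scene',u,v);print(f,(o+rr*np.median(d[v-1:v+2,u-1:u+2])).round(4))
```

```text
pos [0.6007 0.009  0.1439] head -164.6 F [ 0.9 -0.2 -0.3] t 11.3
t mm [ 1.3 -1.4 69.9] turn 1.4
scene0 [0.5942 0.0514 0.0755]
scene0 [0.6277 0.018  0.0778]
scene0 [0.587  0.0016 0.0742]
scene0 [0.579  0.0394 0.0742]
s8 [0.5896 0.0421 0.0666]
s8 [0.6221 0.0051 0.066 ]
s8 [ 0.5831 -0.0065  0.067 ]
s8 [0.5753 0.0321 0.0674]
```

View pics/o9.png

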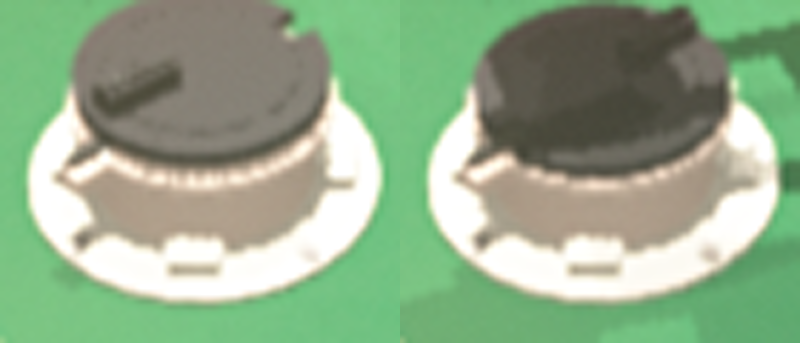

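Run:
```python
from h import *
def fit(f,n,c):
    d=np.load(f'pics/{f}.npz')['d'];zs=[];pp=[]
    for v in range(205,240):
        for u in range(230,285):
            if d[v,u]<=0: continue
            o,r=ray(n,u,v);p=o+r*d[v,u]
            q=p[:2]-c;rr=np.hypot(*q);a=np.degrees(np.arctan2(q[1],q[0]))
            if rr<.05 and p[2]<.082 and -60+20<a-90<60-20+10 and .06<p[2]: zs.append(p[2]);pp.append(p)
    print(f,len(zs),np.mean(zs).round(4),np.median(zs).round(4),np.std(zs).round(4))
for f in('scene0','s8'): fit(f,'scene',[.59,.005])
delta([.59+.012*np.cos(np.radians(103.5)),.005+.012*np.sin(np.radians(103.5)),.07],-166)
```

```text
scene0 183 0.0749 0.0749 0.0013Traceback (most recent call last):
  File "<stdin>", line 11, in <module>
  File "<stdin>", line 7, in fit
  File "h.py", line 7, in ray
    c=viewer.get_calibration(n);K=c['intrinsics'];q=c['attitude']
ValueError: time passes only in moves, steps and waits
```

```bash
cat >> h.py <<'E'
_c={}
class _V:
    pass
_g=viewer.get_calibration
def ptsof(n,d):
    c=_g(n);K=c['intrinsics'];q=c['attitude'];v,u=np.mgrid[0:384,0:512]
    X=np.stack([(u-K[0,2])/K[0,0],-(v-K[1,2])/K[1,1],-np.ones(u.shape)],-1)*d[...,None]
    return R.from_quat([q[1],q[2],q[3],q[0]]).apply(X.reshape(-1,3)).reshape(384,512,3)+c['origin']
def lidz(f,n,c=(.59,.005)):
    P=ptsof(n,np.load(f'pics/{f}.npz')['d']);q=P[...,:2]-c;rr=np.hypot(q[...,0],q[...,1]);a=np.degrees(np.arctan2(q[...,1],q[...,0]))
    m=(rr<.045)&(P[...,2]>.055)&(P[...,2]<.085)&(a>40)&(a<150);z=P[m][:,2];print(f,len(z),z.mean().round(4),np.median(z).round(4))
    m=(rr>.069)&(rr<.083)&(P[...,2]<.03)&(a>40)&(a<150);z=P[m][:,2];print(' nest',len(z),np.median(z).round(4))
E
python3 - <<'E'
from h import *
for f in('scene0','s8'): lidz(f,'scene')
delta([.59+.012*np.cos(np.radians(103.5)),.005+.012*np.sin(np.radians(103.5)),.07],-166)
E
```

```text
scene0 174 0.0749 0.075
 nest 241 0.0085
s8 173 0.0669 0.067
 nest 231 0.0089
pos [0.6034 0.0086 0.1488] head -164.59 F [2.5 0.6 3. ] t 11.35
t mm [13.9 12.2 78.6] turn 1.4
```

The lid dropped about 8.0–8.4 mm by depth, which fits fully home at 8.2 mm. I'll press once more at the same spot to confirm.

Call:
move_arm(increments=[{"tx":0,"ty":0,"tz":0.02,"turn":0},{"tx":0,"ty":0,"tz":0.04,"turn":0},{"tx":0,"ty":0,"tz":0.06,"turn":0},{"tx":0,"ty":0,"tz":0.07,"turn":0},{"tx":0,"ty":0,"tz":0.074,"turn":0},{"tx":0,"ty":0,"tz":0.076,"turn":0},{"tx":0,"ty":0,"tz":0.078,"turn":0},{"tx":0,"ty":0,"tz":0.079,"turn":0},{"tx":0,"ty":0,"tz":0.079,"turn":0}])

```text
time_s: 12.1
eef_pos: [0.5997, 0.0091, 0.0675]
eef_rot: [-0.002, -0.134, 0.991, 0.0]
wrist_force: [-16.2, 0.6, 26.1]
opening: -0.002
```

Call:
move_arm(increments=[{"tx":0,"ty":0,"tz":-0.004,"turn":0},{"tx":0,"ty":0,"tz":-0.01,"turn":0},{"tx":0,"ty":0,"tz":-0.03,"turn":0},{"tx":0,"ty":0,"tz":-0.06,"turn":0},{"tx":0,"ty":0,"tz":-0.09,"turn":0},{"tx":0.02,"ty":-0.02,"tz":-0.11,"turn":0},{"tx":0.045,"ty":-0.045,"tz":-0.11,"turn":0},{"tx":0.07,"ty":-0.07,"tz":-0.11,"turn":0},{"tx":0.095,"ty":-0.095,"tz":-0.11,"turn":0},{"tx":0.12,"ty":-0.12,"tz":-0.11,"turn":0},{"tx":0.145,"ty":-0.145,"tz":-0.11,"turn":0},{"tx":0.17,"ty":-0.17,"tz":-0.11,"turn":0},{"tx":0.195,"ty":-0.195,"tz":-0.11,"turn":0},{"tx":0.22,"ty":-0.22,"tz":-0.11,"turn":0},{"tx":0.22,"ty":-0.22,"tz":-0.11,"turn":0},{"tx":0.22,"ty":-0.22,"tz":-0.11,"turn":0}])

```text
time_s: 13.43
eef_pos: [0.4469, -0.2636, 0.175]
eef_rot: [0.0, -0.132, 0.991, -0.0]
wrist_force: [0.4, 1.2, -0.5]
opening: 0.001
```

Run:
```python
from h import *
cam('scene','s9');cam('top','t9')
for f,n in(('scene0','scene'),('s9','scene'),('t6','top'),('t9','top')): lidz(f,n)
b=cv2.imread('pics/t9.png')[134:209,188:263];b=cv2.resize(b,(400,400),interpolation=2)
a=cv2.resize(cv2.imread('pics/s9.png')[200:260,225:285],(400,400),interpolation=2)
cv2.imwrite('pics/f.png',np.hstack([b,a]))
print(get_obs()['eef_pos'],get_obs()['wrist_force'])
```

```text
scene0 174 0.0749 0.075
 nest 241 0.0085
s9 174 0.0667 0.0668
 nest 241 0.0087
t6 249 0.077 0.0772
 nest 223 0.0108
t9 249 0.0689 0.0688
 nest 218 0.0106
[ 0.44766105 -0.26155798  0.17465681] [ 0.05936876 -0.75864632 -0.02642937]
```

View pics/f.png

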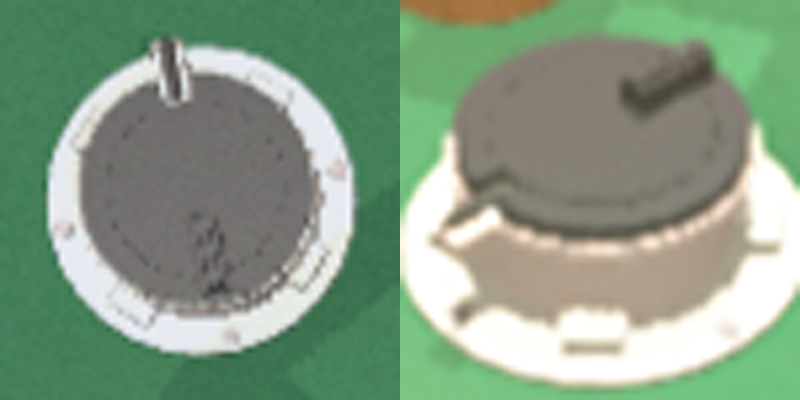

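View pics/t9.png

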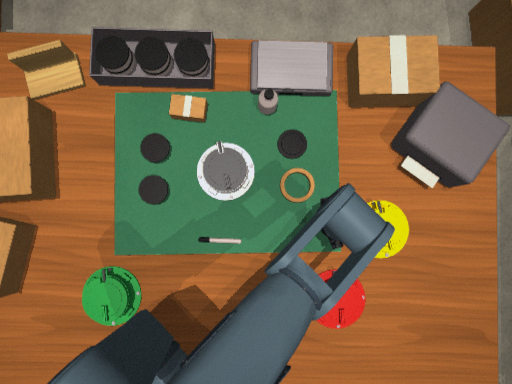

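Both cameras agree that the lid is 8.2 mm lower than at the start. The pin sits in the notch, the other objects are where they were, and the arm is clear, so I'm handing in.

```bash
python3 -c "
from bench import workorder
print(workorder.hand_in())"
```

```text
the job is handed in; nothing more can be done
None
```

The lid's notch is over the pin, the lid is pressed fully home, and the arm has moved clear. The job is handed in at about 13.5 s of the 45 s allowed.

- **Turning:** With the gripper shut, I pushed the rib's left side and turned the lid about 175° clockwise, at about 2 N where I checked. A picture from above showed the pin centred in the notch. The lid was not pinched or lifted.
- **Pressing:** I pressed the flat face about 10 mm to the pin side of the axis. It stopped hard at a tool height of 67.4 mm, with 31 N vertical. A second press stopped at 67.5 mm with 26 N. There was also 14–16 N of sideways force, well under the wrist limit.
- **Seating check:** Depth readings put the lid 8.2 mm lower by the scene camera and 8.1–8.4 mm by the top camera, against 8.2 mm for fully home. Both cameras read 2–4 mm high in absolute height, as did the hard stop (about 2.5 mm). I therefore relied on the change in height and the hard stop.
- **Other objects:** The bystanders look unmoved in the last top picture, and the wrist force was near zero.

One move call was refused because of missing keys; it moved nothing, and I sent it again with all of them.

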